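# Hang the polished cuffs to dry and wind the timer

### The job

Hang every U-shaped silver cuff blank on the bench over the steel drying rail, open side down, straddling the bar, spaced well apart with none touching another; they are freshly polished, so hold them by the rims at their ends only and never touch the polished faces with the fingers. When all of them hang, wind the drying timer's key clockwise, a part turn at a time, all the way to its stop. Leave the other things on the bench where they are.

Things in the scene. Friction and masses are not known exactly. Their poses are not given: they have to be found in the camera images.
- cuff1: Silver cuff blank, an upside-down U on its two feet, tunnel along y; may be absent. 61 mm across (x), 54 long (y), 54.5 high (z), 110 g. Origin midway between the feet, at their underside. Side walls centred at x -27.5 and +27.5, upright to z 34, a bead along each foot. Thick 6 mm rims at both tunnel ends (y -27 and +27): hold it there. Clear inside: 49 mm, roof underside at z 48.5.
- cuff1_face: Polished band of cuff1 between its two rims (same frame and origin as cuff1): the arch from y -22 to +22 mm, 3.5 mm thick, set back 1.25 mm from the rims. Fingers must not touch it.
- cuff2: Silver cuff blank, an upside-down U on its two feet, tunnel along y; may be absent. 61 mm across (x), 54 long (y), 54.5 high (z), 110 g. Origin midway between the feet, at their underside. Side walls centred at x -27.5 and +27.5, upright to z 34, a bead along each foot. Thick 6 mm rims at both tunnel ends (y -27 and +27): hold it there. Clear inside: 49 mm, roof underside at z 48.5.
- cuff2_face: Polished band of cuff2 between its two rims (same frame and origin as cuff2): the arch from y -22 to +22 mm, 3.5 mm thick, set back 1.25 mm from the rims. Fingers must not touch it.
- cuff3: Silver cuff blank, an upside-down U on its two feet, tunnel along y; may be absent. 61 mm across (x), 54 long (y), 54.5 high (z), 110 g. Origin midway between the feet, at their underside. Side walls centred at x -27.5 and +27.5, upright to z 34, a bead along each foot. Thick 6 mm rims at both tunnel ends (y -27 and +27): hold it there. Clear inside: 49 mm, roof underside at z 48.5.
- cuff3_face: Polished band of cuff3 between its two rims (same frame and origin as cuff3): the arch from y -22 to +22 mm, 3.5 mm thick, set back 1.25 mm from the rims. Fingers must not touch it.
- cuff4: Silver cuff blank, an upside-down U on its two feet, tunnel along y; may be absent. 61 mm across (x), 54 long (y), 54.5 high (z), 110 g. Origin midway between the feet, at their underside. Side walls centred at x -27.5 and +27.5, upright to z 34, a bead along each foot. Thick 6 mm rims at both tunnel ends (y -27 and +27): hold it there. Clear inside: 49 mm, roof underside at z 48.5.
- cuff4_face: Polished band of cuff4 between its two rims (same frame and origin as cuff4): the arch from y -22 to +22 mm, 3.5 mm thick, set back 1.25 mm from the rims. Fingers must not touch it.
- cuff1_seat (a point): Point of cuff1 42.5 mm above its origin, on its middle plane, 6 mm under the roof: where the bar's axis lies when it hangs.
- cuff2_seat (a point): Point of cuff2 42.5 mm above its origin, on its middle plane, 6 mm under the roof: where the bar's axis lies when it hangs.
- cuff3_seat (a point): Point of cuff3 42.5 mm above its origin, on its middle plane, 6 mm under the roof: where the bar's axis lies when it hangs.
- cuff4_seat (a point): Point of cuff4 42.5 mm above its origin, on its middle plane, 6 mm under the roof: where the bar's axis lies when it hangs.
- rail_mid (a point): Middle of the round steel bar (12 mm diameter) of the drying rail, on its axis, 170 mm or so above the bench: y runs along the bar, z up. Bar 500 mm long, an upright post at each end, no higher than the bar. Fixed to the bench, nearly crosswise to the robot.
- timer_key (a joint): Winding key of the clockwork timer, in rad: 0 = run down, 7.0 = fully wound against the stop. Grows clockwise seen from above. Spring loaded, but it stays where it is let go.
- key_grip (a point): Middle of the key's flat wing, on the turning axis, 85 mm above the bench. Dark steel wing 44 mm long (this point's x), 9 mm thick (its y), 28 mm high (14 mm above and below this point), on a short stem on a grey round timer 72 mm across, 55 mm high, with a white dial. The point turns with the key.
- jar: Glass jar with a steel cap, 60 mm across, 88 mm high. Origin under its centre. Bystander.
- hammer: Hammer, 200 mm, lying along its x. Bystander.
- brush: Brush, 160 mm, lying along its x. Bystander.
- bangle: Closed round bangle lying flat, 68 mm across, 16 mm high; not one of the cuff blanks. Bystander.
- pliers: Pliers with black handles, about 145 mm long, 13 mm high. Bystander.
- plaque: Flat pierced square silver plaque, 75 mm, 5 mm thick. Bystander.
There are look-alikes about, which are no part of the job. Leave any green look-alike of the cuff3 alone. Leave any purple look-alike of the cuff2 alone.

How it is judged:
By the outcome, as a careful person would: the job done as asked, in the order asked, and still so for the second after the job is handed in, with the robot touching nothing.
Of cuff1, cuff2, cuff3, cuff4 only 2 to 4 are there at a start; the rules pass over those that are not, and their reading is None.
At some moment in a run one of cuff1, cuff2, cuff3, cuff4 may be knocked a few centimetres aside while the robot is not near it.
It also fails if it takes over 210 s, if anything falls off the work surface, if the arm or the gripper's body presses on something with over 40 N, if the wrist force passes 120 N, or if a joint passes its speed limit or range.

### The arm

A 6-joint arm with a two-finger parallel gripper is mounted at the origin on the work surface. World frame = base frame: x ahead of the robot, y to its left, z up, the work surface at z = 0. Lengths are in mm, angles in rad, forces in N, time in s.
With the tool pointing down it reaches from about 300 to 775 mm from the base axis. Payload 14.6 kg.
Tool frame: the origin (TCP) lies at the very end of the fingers, on their centre line; the grasp point (between the pads) lies 19 mm behind it; z points along the fingers, y is the line along which they close (so a half turn about z gives the same grasp; the last joint's range is limited). The gripper opens to 94 mm and grips with 3 to 60 N. Pads are 16 mm wide; open, the fingers measure 119 mm over their backs; the gripper's body (75 mm by 177 mm) begins 78 mm behind the grasp point.
Start: joints at [1.142, 0.3, 1.521, -0, 1.321, -0.067], TCP at [194.674, 514.384, 205.446] pointing down, gripper open.
Joint ranges: [-3.03, 3.03], [-0.79, 2.21], [0.23, 2.52], [-1.04, 4.18], [0, 3.07], [-2.55, 2.55]. Speed limits (rad/s): [2.22, 2.22, 2.57, 3.14, 3.14, 3.14].

### API

Orientations are given as [roll, pitch, yaw] about the fixed x, y, z axes, in that order (R = Rz(yaw) Ry(pitch) Rx(roll)).
In Python, from cell import manip gives the robot as it stands.
- The arm moves only by the tool servo_tool, never from a script. Its argument "rows" is a list of rows, each a list of 7 numbers: the turn, a rotation vector about the world's x, y, z in degrees, then the shift along the world's x, y, z in mm, then the closure, from 0 (fully open) to 1 (shut). In form: [[rx, ry, rz, dx, dy, dz, fingers], ...]. A call has 1 to 20 rows; each row shifts and turns the commanded pose from where the row before left it; what a row does not reach is not made up. A row lasts 1/8 s, in which the tool goes at most 62.5 mm and 10.7 degrees, less where a joint would pass 70% of its speed; a pose out of reach is approached as far as the arm can. A call with a gripper value outside its range is refused whole. The fingers move at their own pace and stop on an object; "grip_force" is the grip in N (left out, the last holds). Time passes only in rows, so rows that do not move let the fingers close. It gives the time, the measured TCP pose, the force, the opening and the grip force at its end, in the units of the state.
- manip.read_state(): the state, without advancing time (a new reading comes with each control period).
- manip.camera(name): name is "scene" or "top"; returns the picture (400x640x3 uint8, red, green, blue); there is no depth.
- manip.camera_info(name): a dict with "fx", "fy", "cx", "cy" (pixels), "D" ([k1, k2, p1, p2, k3] as OpenCV has them; the pictures are not rectified), "position" and "rotation" of the camera in the world. Camera axes: x right, y down, z forward; pixel columns grow to the right and rows downward; lengths in mm; the calibration is good to about 2 mm. A picture is of the moment at which its call begins. camera_info takes no time and is no camera call.
- manip.sign_off(): hands the job in; it is judged then, once.
The state is a dict: "clock": time; "joints": joint angles; "qd": joint speeds; "effort": joint torques, N m; "eef_pos": TCP position; "eef_rot": TCP orientation; "wrist_force": force on the tool from outside, world axes, zero at the start; "moment": the same for the moment, N m; "finger_gap": finger opening in mm; "finger_force": force on a finger pad.
Only numpy, scipy, OpenCV 4.12 (cv2) and the standard library are available. Lean on these libraries where they do the work, as an engineer would, in place of code of your own. Each camera call takes 0.05 s, during which the arm holds its last target. There are 200 camera calls.

## Working session

There is one attempt and no reset: what is moved stays moved. The work goes in short steps, Python scripts to look and compute and a tool call to move; the robot and the scene stay as the last step left them, time stands still between calls to the robot, and variables do not carry over. Pictures are saved under pics/ and viewed, at most 14 in all, crops included, and the job is handed in when it is done.

Besides the shell and the picture viewer there is one more tool, called by a JSON object that holds its "api" and its "payload", one argument or row to a line. servo_tool: Moves the arm, as the interface text tells. Its arguments: {"type":"object","properties":{"rows":{"type":"array","items":{"type":"array","items":{"type":"number"}}},"grip_force":{"type":"number"}},"required":["rows"]}

```bash
mkdir -p pics; ls; python3 - <<'E'
from cell import manip
import cv2,json
for n in("scene","top"):
    cv2.imwrite(f"pics/{n}0.png",manip.camera(n)[:,:,::-1])
    i=manip.camera_info(n);print(n,i)
print(manip.read_state())
E
```

```text
pics
scene {'fx': 375.7403064816909, 'fy': 375.7403064816909, 'cx': 317.624411757968, 'cy': 200.12905372094426, 'D': array([-0.03396209,  0.        ,  0.        ,  0.        ,  0.        ]), 'position': array([1033.8415777 ,  286.62312627,  927.42840204]), 'rotation': array([-2.55259954,  0.01501104,  2.07645888])}
top {'fx': 364.481622325003, 'fy': 364.481622325003, 'cx': 317.11379998996574, 'cy': 198.10442654130605, 'D': array([-0.01686843,  0.        ,  0.        ,  0.        ,  0.        ]), 'position': array([ 363.39960194,   -8.00501091, 1123.49687394]), 'rotation': array([-2.95238343,  0.02696625, -1.599126  ])}
{'clock': 0.1, 'joints': array([ 1.14240236e+00,  3.00413146e-01,  1.52152891e+00, -2.06579922e-05,
        1.32067456e+00, -6.66121413e-02]), 'qd': array([-0.00102613, -0.00128839, -0.00024195, -0.00191973, -0.00056903,
       -0.0016036 ]), 'effort': array([-9.26641633e-05, -5.32648659e+01, -3.53284478e+01,  7.09293131e-02,
        2.35448324e-02, -9.51311904e-05]), 'eef_pos': array([194.58443671, 514.17875525, 204.94018127]), 'eef_rot': array([-3.14056963e+00, -4.81923812e-05,  2.77981593e+00]), 'wrist_force': array([-0.38415183, -0.10572828,  0.80284792]), 'moment': array([-0.01093195, -0.01370847,  0.02370138]), 'finger_force': 0.0, 'finger_gap': 93.96584616419285}
```

View pics/scene0.png

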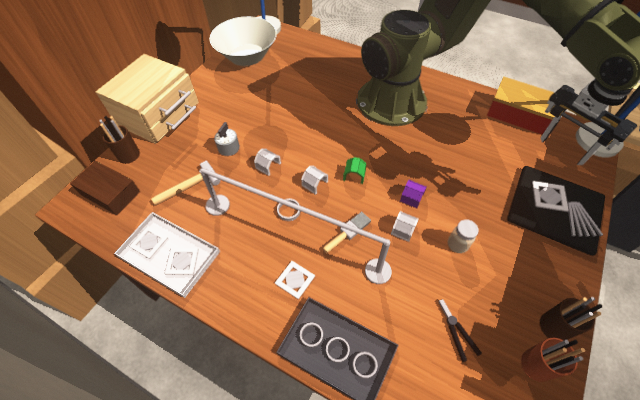

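View pics/top0.png

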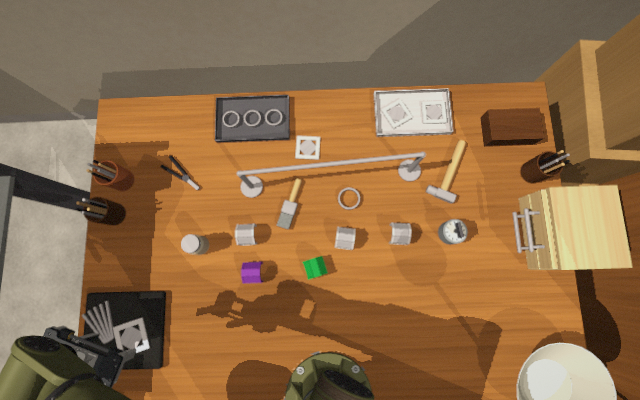

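The scene view shows the rail from (203,167) to (386,240), silver cuffs at (266,160), (314,179) and (404,225), and the timer at (227,142). The top view shows the cuffs at (245,235), (345,238) and (401,233), the timer at (454,231), and the rail from (240,174) to (424,155). Green and purple decoys are also there. I'll zoom in next.

```bash
cat > h.py <<'E'
from cell import manip
import cv2,numpy as np
from scipy.spatial.transform import Rotation as R
def cam(n):
    i=manip.camera_info(n);K=np.array([[i['fx'],0,i['cx']],[0,i['fy'],i['cy']],[0,0,1]])
    return K,np.array(i['D']),R.from_euler('xyz',i['rotation']).as_matrix(),np.array(i['position'])
def proj(n,P):
    K,D,Rm,p=cam(n);r=Rm.T
    return cv2.projectPoints(np.asarray(P,float).reshape(-1,1,3),cv2.Rodrigues(r)[0],-r@p,K,D)[0].reshape(-1,2)
def ray(n,uv):
    K,D,Rm,p=cam(n);x=cv2.undistortPoints(np.array([[uv]],float),K,D)[0,0]
    d=Rm@np.array([x[0],x[1],1]);return p,d/np.linalg.norm(d)
def onz(n,uv,z):
    p,d=ray(n,uv);return p+d*(z-p[2])/d[2]
def tri(a,b):
    p,d=ray("scene",a);q,e=ray("top",b)
    s=np.linalg.lstsq(np.c_[d,-e],q-p,rcond=None)[0];A=p+d*s[0];B=q+e*s[1];return (A+B)/2,np.linalg.norm(A-B)
def tile(n,im,cs,w=40,h=40,s=6):
    o=[]
    for u,v in cs:
        c=cv2.resize(im[v-h//2:v+h//2,u-w//2:u+w//2],None,fx=s,fy=s,interpolation=cv2.INTER_CUBIC)
        for k in range(0,w,10):cv2.putText(c,str(u-w//2+k),(k*s,8),0,.3,(0,255,255),1);cv2.line(c,(k*s,9),(k*s,14),(0,255,255),1)
        for k in range(0,h,10):cv2.putText(c,str(v-h//2+k),(0,k*s+4),0,.3,(0,255,0),1);cv2.line(c,(20,k*s),(25,k*s),(0,255,0),1)
        o.append(c)
    return np.hstack(o)
E
python3 - <<'E'
from h import *
t=cv2.imread("pics/top0.png");s=cv2.imread("pics/scene0.png")
a=tile(0,t,[(245,235),(345,238),(401,233),(454,231)],s=5)
b=tile(0,s,[(404,225),(314,179),(266,160),(227,142)],s=5)
c=tile(0,t,[(240,176),(424,158)],80,36,5)
d=tile(0,s,[(204,168),(386,242)],80,36,5)
cv2.imwrite("pics/z.png",np.vstack([a,b,c]))
cv2.imwrite("pics/z2.png",d)
E
```

```text
(no output)
```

View pics/z.png

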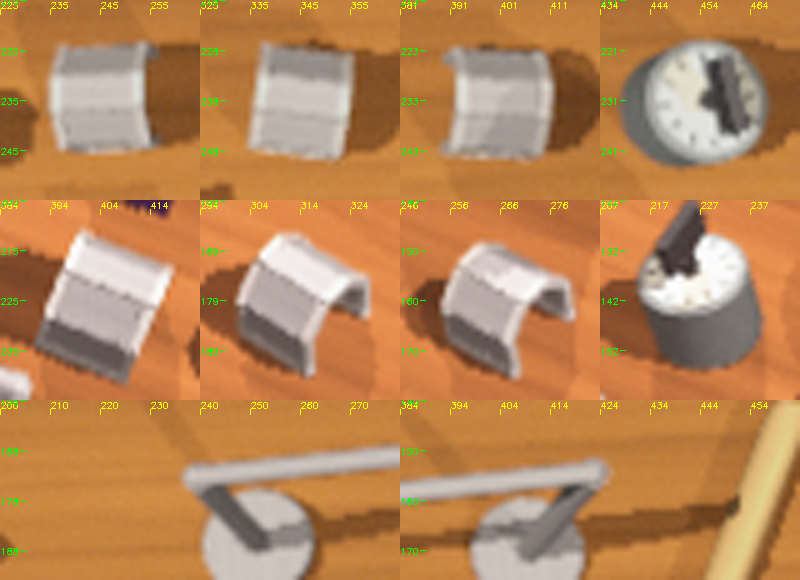

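View pics/z2.png

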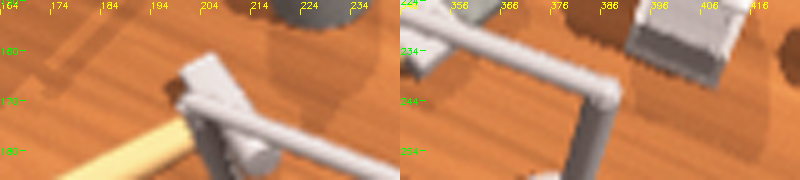

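The tiles show three silver cuffs with tunnels roughly along y. The rail bar ends are at (238,175)/(424,159) in the top view and about (201,170)/(388,243) in the scene view. The key wing centre is at about (459,229) in the top view and (224,133) in the scene view. I'll fit the cuff poses by silhouette.

```bash
cat > fit.py <<'E'
from h import *
from scipy.optimize import least_squares
A=np.linspace(0,2*np.pi,32,endpoint=False);U=np.c_[np.cos(A),np.sin(A)]
def mask(im,c,w=18):
    hsv=cv2.cvtColor(im,cv2.COLOR_RGB2HSV);u,v=np.round(c).astype(int)
    m=(hsv[...,1]<70).astype(np.uint8)
    b=np.zeros_like(m);b[v-w:v+w,u-w:u+w]=1
    n,l,s,cc=cv2.connectedComponentsWithStats(m*b,connectivity=4)
    k=1+np.argmax(s[1:,4]);return l==k
def sup(m):
    v,u=np.nonzero(m);p=np.c_[u,v].astype(float)
    return (p@U.T).max(0)+0.35*0   # pixel centres; half-pixel growth added below
def model(q):
    x,y,z,a,b=q
    P=[(sx*X,sy*27,Z) for sx in(-1,1) for sy in(-1,1) for X,Z in((30.5,0),(30.5,34),(b,54.5))]
    return R.from_euler('z',a).apply(P)+[x,y,z]
def fit(ims,cs):
    S={n:sup(mask(ims[n],cs[n])) for n in ims}
    g=0.25
    def f(q):return np.concatenate([[ (q[4]-16)/30]]+[(proj(n,model(q))@U.T).max(0)-S[n]-g for n in S])
    p=tri(cs["scene"],cs["top"])[0]
    return least_squares(f,[p[0],p[1],0,0,16],loss='soft_l1',x_scale=[10,10,10,.1,10])
E
python3 - <<'E'
from fit import *
ims={n:cv2.imread(f"pics/{n}0.png")[:,:,::-1].copy() for n in("scene","top")}
for s,t in(((404,225),(245,235)),((314,179),(345,238)),((266,160),(401,233))):
    r=fit(ims,{"scene":s,"top":t});print(r.x.round(2),'rms px',np.sqrt(np.mean(r.fun**2)).round(2))
a,b=tri((202,169.5),(238.5,175)),tri((388.5,243),(423.5,159))
print("rail ambiguous",a,b)
a,b=tri((388.5,243),(238.5,175)),tri((202,169.5),(423.5,159));print("rail",a,b)
print("key",tri((222,135),(459,230)))
# timer dial ellipse centre on z=55
print("dial",onz("top",(454.3,230.5),55), onz("scene",(225.5,136.5),55))
for n in("decoys",):print(onz("top",(251,272),40),onz("top",(315,267),40))
E
```

```text
[4.7020e+02 2.3364e+02 2.6400e+00 3.0000e-02 1.0390e+01] rms px 0.69
[ 4.4952e+02 -6.3880e+01  2.5000e+00 -1.5000e-01  8.4500e+00] rms px 0.46
[ 4.5922e+02 -2.2846e+02  2.9200e+00 -9.0000e-02  4.6300e+00] rms px 0.59
rail ambiguous (array([674.86555341,  52.08972208, 464.36099266]), np.float64(336.8247620141333)) (array([634.97254058,  11.16952828, 343.49920599]), np.float64(476.1684629322824))
rail (array([619.13597184, 226.62315574, 163.59710493]), np.float64(1.8368940028724599)) (array([ 649.3544908 , -283.43165901,  159.05947355]), np.float64(5.118278495828762))
key (array([ 459.71106722, -393.56813675,   59.2134547 ]), np.float64(1.2031456851823323))
dial [ 459.37161471 -381.90249186   55.        ] [ 456.76236915 -382.31204587   55.        ]
[357.67390601 215.40487803  40.        ] [366.87288387  27.3191496   40.        ]
```

```bash
python3 - <<'E'
from fit import *
a,b=tri((387.5,242.2),(237.8,173)),tri((202,170),(423,153.5));print("rail",a,b,np.linalg.norm(a[0]-b[0]))
a,b=a[0],b[0]
def P(c): x,y,z,t=c; d=np.array([-np.sin(t),np.cos(t),0])*250; return np.array([[x,y,z]+d,[x,y,z]-d])
t=np.array([[237.8,173],[423,153.5]]);s=np.array([[387.5,242.2],[202,170]])
r=least_squares(lambda c:np.r_[(proj("top",P(c))-t).ravel(),(proj("scene",P(c))-s).ravel()],[630,-30,165,0]);c=r.x
print("rail fit",c,r.fun.round(2))
T=cv2.imread("pics/top0.png");S=cv2.imread("pics/scene0.png")
f=6
def ov(n,im,c0,w,h,pts,f=f):
    u,v=c0;o=cv2.resize(im[v-h//2:v+h//2,u-w//2:u+w//2],None,fx=f,fy=f,interpolation=cv2.INTER_CUBIC)
    for seg,col in pts:
        q=(proj(n,seg)-[u-w//2,v-h//2]+.5)*f
        cv2.polylines(o,[q.astype(int)],False,col,1)
    return o
qs=[[470.2,233.6,2.6,.03,10.4],[449.5,-63.9,2.5,-.15,8.5],[459.2,-228.5,2.9,-.09,4.6]]
E_=[]
for q in qs:
    m=model(q)
    for i in range(4):E_.append((m[3*i:3*i+3],(0,0,255)))
    for k in range(3):
        E_.append((m[[k,3+k]],(255,0,0)));E_.append((m[[6+k,9+k]],(255,0,0)))
d=np.array([-np.sin(c[3]),np.cos(c[3]),0]);n=np.array([d[1],-d[0],0])*6
for k in(1,-1):E_.append((P(c)+k*n,(0,255,0)))
th=np.linspace(0,2*np.pi,40)
for z in(0,55):E_.append((np.c_[458+36*np.cos(th),-382+36*np.sin(th),0*th+z],(0,255,0)))
top=np.hstack([ov("top",T,p,40,36,E_,5) for p in((245,235),(345,238),(401,233),(454,231))])
sc=np.hstack([ov("scene",S,p,40,36,E_,5) for p in((404,225),(314,179),(266,160),(227,142))])
r1=np.hstack([ov("top",T,p,80,22,E_,5) for p in((270,172),(390,160))])
r2=np.hstack([ov("scene",S,p,80,26,E_,5) for p in((225,176),(360,233))])
cv2.imwrite("pics/ov.png",np.vstack([top,sc,r1,r2]))
E
```

```text
rail (array([622.756886  , 225.47290306, 172.51785339]), np.float64(0.18370318431218344)) (array([ 658.60661905, -276.09126033,  172.8834105 ]), np.float64(2.3158577826434197)) 502.84385944549996
rail fit [ 6.40887677e+02 -2.49055777e+01  1.74120330e+02  7.12808725e-02] [ 0.26 -0.29 -0.93  0.1  -0.33 -0.41 -0.06 -0.11]
```

View pics/ov.png

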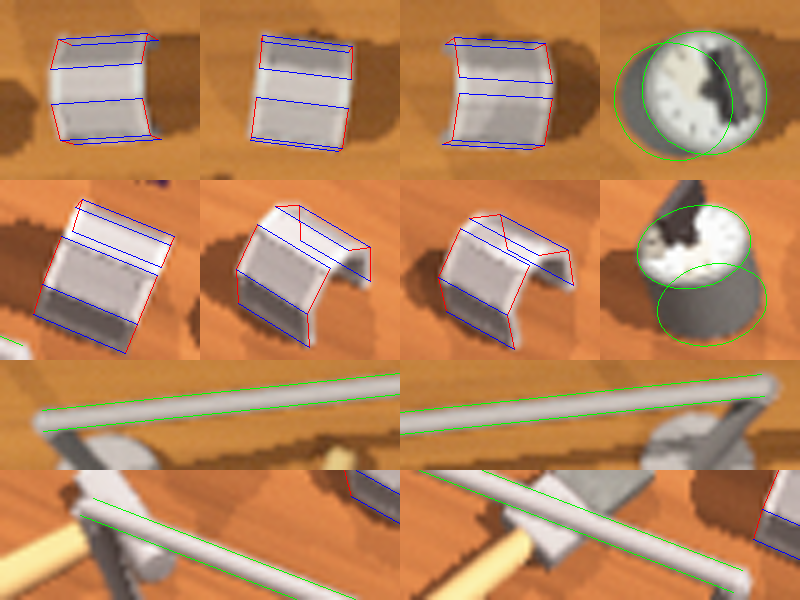

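The overlay matches the cuffs, rail and timer to about a pixel. The plan is to close the fingers along the tunnel on the rims' end faces, shifted 22 mm towards the robot-side wall so they clear the bar. I'll start with cuff A at y=234.

{"api": "servo_tool", "payload": {
  "rows": [
    [0,0,2.24,25.4,-28.1,-7,0.2],
    [0,0,2.24,25.4,-28.1,-7,0.2],
    [0,0,2.24,25.4,-28.1,-7,0.2],
    [0,0,2.24,25.4,-28.1,-7,0.2],
    [0,0,2.24,25.4,-28.1,-7,0.2],
    [0,0,2.24,25.4,-28.1,-7,0.2],
    [0,0,2.24,25.4,-28.1,-7,0.2],
    [0,0,2.24,25.4,-28.1,-7,0.2],
    [0,0,2.24,25.4,-28.1,-7,0.2],
    [0,0,2.24,25.4,-28.1,-7,0.2],
    [0,0,0,0,0,0,0.2],
    [0,0,0,0,0,0,0.2]
  ],
  "grip_force": 20
}}

```text
clock: 1.6
eef_pos: [448.3, 233.6, 135.4]
eef_rot: [-3.142, -0.0, -3.113]
wrist_force: [-0.5, 1.1, -0.1]
finger_gap: 75.1
finger_force: 0.0
```

```bash
python3 - <<'E'
from h import *
s=manip.camera("scene")[:,:,::-1];t=manip.camera("top")[:,:,::-1]
cv2.imwrite("pics/s1.png",s);cv2.imwrite("pics/t1.png",t)
cv2.imwrite("pics/v1.png",np.hstack([cv2.resize(s[100:300,180:480],None,fx=1.3,fy=1.5),cv2.resize(t[120:320,180:480],None,fx=1.3,fy=1.5)]))
E
```

```text
(no output)
```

View pics/v1.png

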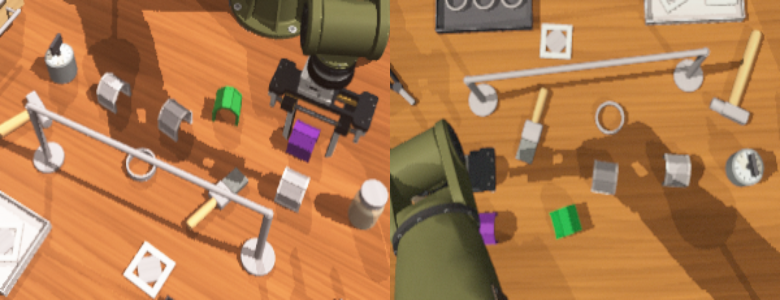

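The picture shows every cuff unmoved, with cuff A at about (404,225) in the scene view and the gripper above it. Descending to grip.

{"api": "servo_tool", "payload": {
  "rows": [
    [0,0,0,0,-0.4,-25,0.2],
    [0,0,0,0,0,-25,0.2],
    [0,0,0,0,0,-25,0.2],
    [0,0,0,0,0,-22,0.2],
    [0,0,0,0,0,-15,0.2],
    [0,0,0,0,0,-6,0.2],
    [0,0,0,0,0,0,0.2],
    [0,0,0,0,0,0,0.45],
    [0,0,0,0,0,0,0.6],
    [0,0,0,0,0,0,0.6],
    [0,0,0,0,0,0,0.6],
    [0,0,0,0,0,0,0.6],
    [0,0,0,0,0,0,0.6]
  ],
  "grip_force": 25
}}

```text
clock: 3.32
eef_pos: [448.9, 233.1, 17.8]
eef_rot: [3.141, 0.001, -3.112]
wrist_force: [-0.7, -0.1, 5.8]
finger_gap: 54.0
finger_force: 25.0
```

{"api": "servo_tool", "payload": {
  "rows": [
    [0,0,0,0,0,5,0.6],
    [0,0,0,0,0,15,0.6],
    [0,0,0,0,0,30,0.6],
    [0,0,0,0,0,35,0.6],
    [0,0,0,0,0,40,0.6],
    [0,0,0,0,0,40,0.6],
    [0,0,0,0,0,30,0.6],
    [0,0,0,0,0,10,0.6],
    [0,0,0.6,20,-14,0,0.6],
    [0,0,0.6,35,-25,0,0.6],
    [0,0,0.6,40,-30,0,0.6],
    [0,0,0.6,40,-30,0,0.6],
    [0,0,0,20,-12,0,0.6],
    [0,0,0,5,-4,0,0.6],
    [0,0,0,0,0,0,0.6],
    [0,0,0,0,0,0,0.6],
    [0,0,0,0,0,0,0.6]
  ]
}}

```text
clock: 5.45
eef_pos: [608.2, 118.6, 222.7]
eef_rot: [3.142, 0.0, -3.07]
wrist_force: [-0.1, -0.2, -0.8]
finger_gap: 54.0
finger_force: 25.0
```

```bash
python3 - <<'E'
from fit import *
st=manip.read_state();print(st['eef_pos'],st['eef_rot'],st['finger_gap'],st['wrist_force'])
s=manip.camera("scene")
p=st['eef_pos'];uv=proj("scene",[p+[22,0,20]])[0];ut=proj("top",[p+[22,0,20]])[0];print(uv,ut)
u,v=uv.astype(int);c=s[v-50:v+50,u-65:u+65,::-1]
cv2.imwrite("pics/g1.png",cv2.resize(c,None,fx=6,fy=6,interpolation=cv2.INTER_CUBIC))
E
```

```text
[608.23458942 118.57105451 222.74692221] [ 3.14156346e+00  3.13682034e-04 -3.06973130e+00] 53.954206309125546 [-0.12111612 -0.16122727 -0.82163152]
[344.87259098 208.76617927] [273.33217502 161.5137138 ]
```

View pics/g1.png

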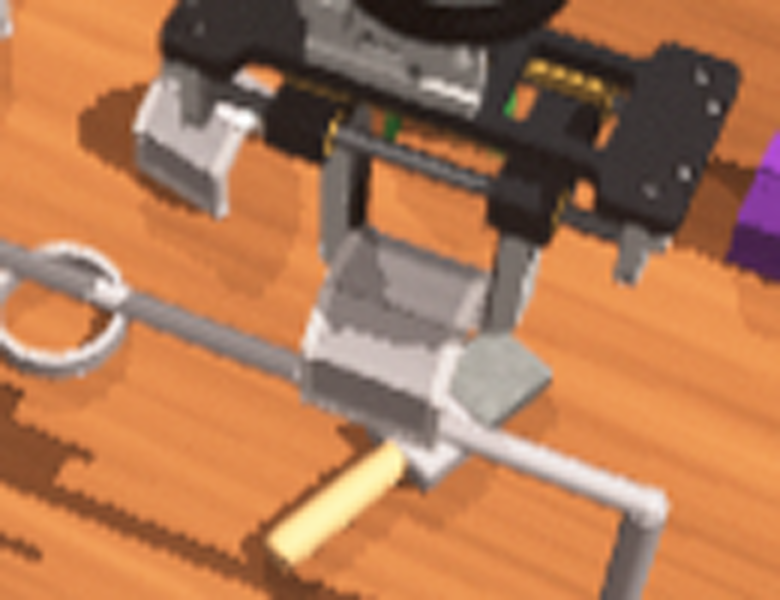

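The cuff is held level above the bar, at (344,215) in the scene view. Lowering it.

{"api": "servo_tool", "payload": {
  "rows": [
    [0,0,0,0,0,-10,0.6],
    [0,0,0,0,0,-20,0.6],
    [0,0,0,0,0,-20,0.6],
    [0,0,0,0,0,-12,0.6],
    [0,0,0,0,0,-7,0.6],
    [0,0,0,0,0,-3,0.6],
    [0,0,0,0,0,-1,0.6],
    [0,0,0,0,0,-1,0.6],
    [0,0,0,0,0,0,0.6],
    [0,0,0,0,0,0,0.6]
  ]
}}

```text
clock: 6.75
eef_pos: [608.7, 118.0, 148.6]
eef_rot: [-3.142, 0.0, -3.071]
wrist_force: [0.4, 0.6, -1.1]
finger_gap: 53.8
finger_force: 25.0
```

{"api": "servo_tool", "payload": {
  "rows": [
    [0,0,0,0,0,-1,0.6],
    [0,0,0,0,0,-1,0.6],
    [0,0,0,0,0,0,0.6],
    [0,0,0,0,0,0,0.6]
  ]
}}

```text
clock: 7.25
eef_pos: [608.7, 118.0, 146.4]
eef_rot: [3.142, -0.0, -3.071]
wrist_force: [-0.9, 1.3, -1.0]
finger_gap: 54.1
finger_force: 25.0
```

{"api": "servo_tool", "payload": {
  "rows": [
    [0,0,0,0,0,-1,0.6],
    [0,0,0,0,0,-1,0.6],
    [0,0,0,0,0,0,0.6],
    [0,0,0,0,0,0,0.6]
  ]
}}

```text
clock: 7.75
eef_pos: [608.9, 118.0, 145.1]
eef_rot: [3.142, 0.001, -3.071]
wrist_force: [-3.2, -0.7, 6.0]
finger_gap: 53.7
finger_force: 25.0
```

Contact with the bar. Releasing and lifting.

{"api": "servo_tool", "payload": {
  "rows": [
    [0,0,0,0,0,0.5,0.5],
    [0,0,0,0,0,0,0.42],
    [0,0,0,0,0,0,0.38],
    [0,0,0,0,0,0,0.32],
    [0,0,0,0,0,0,0.25],
    [0,0,0,0,0,0,0.25],
    [0,0,0,0,0,10,0.25],
    [0,0,0,0,0,20,0.25],
    [0,0,0,0,0,30,0.25],
    [0,0,0,0,0,30,0.25],
    [0,0,0,-20,-20,10,0.25],
    [0,0,0,-40,-40,0,0.2],
    [0,0,0,-40,-40,0,0.2],
    [0,0,0,-40,-40,0,0.2],
    [0,0,0,-20,-20,-20,0.2],
    [0,0,0,0,0,0,0.2]
  ]
}}

```text
clock: 9.75
eef_pos: [447.6, -42.9, 225.1]
eef_rot: [3.142, -0.0, -3.073]
wrist_force: [0.4, 1.0, 0.1]
finger_gap: 75.6
finger_force: 0.0
```

```bash
cat > look.py <<'E'
from fit import *
import sys
k=sys.argv[1]
st=manip.read_state();print(st['clock'],st['eef_pos'].round(1),st['eef_rot'].round(3))
s=manip.camera("scene");t=manip.camera("top")
cv2.imwrite(f"pics/s{k}.png",s[:,:,::-1]);cv2.imwrite(f"pics/t{k}.png",t[:,:,::-1])
cv2.imwrite(f"pics/v{k}.png",np.hstack([cv2.resize(s[100:300,180:480,::-1],None,fx=1.3,fy=1.5),cv2.resize(t[120:320,180:480,::-1],None,fx=1.3,fy=1.5)]))
E
python3 look.py 2
```

```text
9.75 [447.6 -42.9 225.1] [ 3.142 -0.    -3.073]
```

View pics/v2.png

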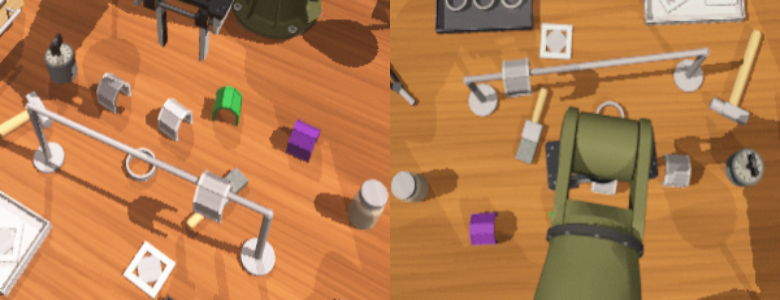

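Cuff A hangs level on the bar, and cuff B is still at about (314,179) in the scene view. Going for cuff B.

{"api": "servo_tool", "payload": {
  "rows": [
    [0,0,-4,-7,-6,-20,0.2],
    [0,0,-4,-7,-6,-30,0.2],
    [0,0,-4.5,-6,-5.7,-30,0.2],
    [0,0,0,0,0,-35,0.2],
    [0,0,0,0,0,-35,0.2],
    [0,0,0,0,0,-30,0.2],
    [0,0,0,0,0,-20,0.2],
    [0,0,0,0,0,-8,0.2],
    [0,0,0,0,0,0,0.2],
    [0,0,0,0,0,0,0.2],
    [0,0,0,0,0,0,0.45],
    [0,0,0,0,0,0,0.6],
    [0,0,0,0,0,0,0.6],
    [0,0,0,0,0,0,0.6],
    [0,0,0,0,0,0,0.6],
    [0,0,0,0,0,0,0.6]
  ]
}}

```text
clock: 11.85
eef_pos: [428.8, -59.8, 17.2]
eef_rot: [-3.142, 0.0, 2.994]
wrist_force: [-0.7, -0.8, 5.5]
finger_gap: 53.9
finger_force: 24.9
```

{"api": "servo_tool", "payload": {
  "rows": [
    [0,0,0,0,0,5,0.6],
    [0,0,0,0,0,15,0.6],
    [0,0,0,0,0,30,0.6],
    [0,0,0,0,0,35,0.6],
    [0,0,0,0,0,40,0.6],
    [0,0,0,0,0,40,0.6],
    [0,0,0,0,0,30,0.6],
    [0,0,0,0,0,10,0.6],
    [0,0,2.5,20,3,0,0.6],
    [0,0,2.5,35,5,0,0.6],
    [0,0,2.5,45,7,0,0.6],
    [0,0,2.5,45,7,0,0.6],
    [0,0,2.55,32,5,0,0.6],
    [0,0,0,13.5,1,0,0.6],
    [0,0,0,0,0,0,0.6],
    [0,0,0,0,0,0,0.6]
  ]
}}

```text
clock: 13.85
eef_pos: [618.5, -31.8, 221.6]
eef_rot: [3.141, -0.001, -3.07]
wrist_force: [-0.3, -0.6, -1.1]
finger_gap: 53.7
finger_force: 25.0
```

{"api": "servo_tool", "payload": {
  "rows": [
    [0,0,0,0,0,-10,0.6],
    [0,0,0,0,0,-20,0.6],
    [0,0,0,0,0,-20,0.6],
    [0,0,0,0,0,-12,0.6],
    [0,0,0,0,0,-7,0.6],
    [0,0,0,0,0,-3,0.6],
    [0,0,0,0,0,-1,0.6],
    [0,0,0,0,0,-1,0.6],
    [0,0,0,0,0,0,0.6],
    [0,0,0,0,0,0,0.6]
  ]
}}

```text
clock: 15.1
eef_pos: [619.2, -31.7, 148.1]
eef_rot: [-3.142, 0.0, -3.07]
wrist_force: [1.4, -0.0, -1.9]
finger_gap: 53.5
finger_force: 25.0
```

{"api": "servo_tool", "payload": {
  "rows": [
    [0,0,0,0,0,-1,0.6],
    [0,0,0,0,0,-1,0.6],
    [0,0,0,0,0,-1,0.6],
    [0,0,0,0,0,0,0.6],
    [0,0,0,0,0,0,0.6]
  ]
}}

```text
clock: 15.72
eef_pos: [619.2, -31.7, 144.9]
eef_rot: [3.142, -0.0, -3.07]
wrist_force: [-0.4, 0.6, -1.1]
finger_gap: 53.7
finger_force: 25.0
```

{"api": "servo_tool", "payload": {
  "rows": [
    [0,0,0,0,0,-1,0.6],
    [0,0,0,0,0,-0.5,0.6],
    [0,0,0,0,0,0,0.6],
    [0,0,0,0,0,0,0.6]
  ]
}}

```text
clock: 16.23
eef_pos: [619.4, -31.7, 144.4]
eef_rot: [-3.141, 0.001, -3.07]
wrist_force: [-2.9, -0.4, 6.7]
finger_gap: 53.8
finger_force: 25.0
```

{"api": "servo_tool", "payload": {
  "rows": [
    [0,0,0,0,0,0.5,0.5],
    [0,0,0,0,0,0,0.42],
    [0,0,0,0,0,0,0.38],
    [0,0,0,0,0,0,0.32],
    [0,0,0,0,0,0,0.25],
    [0,0,0,0,0,0,0.25],
    [0,0,0,0,0,10,0.25],
    [0,0,0,0,0,20,0.25],
    [0,0,0,0,0,30,0.25],
    [0,0,0,0,0,30,0.25],
    [0,0,-2,-22,-22,0,0.25],
    [0,0,-2,-40,-40,0,0.2],
    [0,0,-2,-40,-45,0,0.2],
    [0,0,-2,-40,-45,0,0.2],
    [0,0,-1.2,-40,-43,-10,0.2],
    [0,0,0,0,0,0,0.2]
  ]
}}

```text
clock: 18.23
eef_pos: [435.2, -228.9, 224.4]
eef_rot: [-3.141, 0.0, 3.048]
wrist_force: [-0.5, -0.8, 1.2]
finger_gap: 74.9
finger_force: 0.0
```

```bash
python3 look.py 3
```

```text
18.225 [ 435.2 -228.9  224.4] [-3.141  0.     3.048]
```

View pics/v3.png

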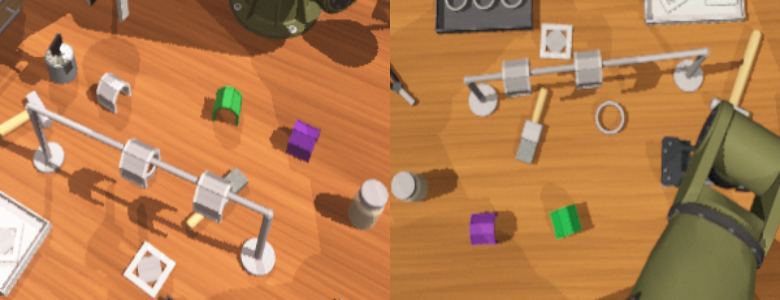

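Two cuffs hang well apart, and cuff C is unmoved at about (267,161) in the scene view. Picking it up.

{"api": "servo_tool", "payload": {
  "rows": [
    [0,0,0,1,1.5,-20,0.2],
    [0,0,0,0.5,1,-30,0.2],
    [0,0,0,0,0,-30,0.2],
    [0,0,0,0,0,-35,0.2],
    [0,0,0,0,0,-35,0.2],
    [0,0,0,0,0,-30,0.2],
    [0,0,0,0,0,-20,0.2],
    [0,0,0,0,0,-7,0.2],
    [0,0,0,0,0,0,0.2],
    [0,0,0,0,0,0,0.2],
    [0,0,0,0,0,0,0.45],
    [0,0,0,0,0,0,0.6],
    [0,0,0,0,0,0,0.6],
    [0,0,0,0,0,0,0.6],
    [0,0,0,0,0,0,0.6],
    [0,0,0,0,0,0,0.6]
  ]
}}

```text
clock: 20.32
eef_pos: [438.8, -224.3, 17.2]
eef_rot: [-3.141, 0.0, 3.053]
wrist_force: [-1.5, -0.5, 4.8]
finger_gap: 53.9
finger_force: 24.9
```

{"api": "servo_tool", "payload": {
  "rows": [
    [0,0,0,0,0,5,0.6],
    [0,0,0,0,0,15,0.6],
    [0,0,0,0,0,30,0.6],
    [0,0,0,0,0,35,0.6],
    [0,0,0,0,0,40,0.6],
    [0,0,0,0,0,40,0.6],
    [0,0,0,0,0,30,0.6],
    [0,0,0,0,0,10,0.6],
    [0,0,1.8,20,4,0,0.6],
    [0,0,1.8,35,8,0,0.6],
    [0,0,1.8,45,10,0,0.6],
    [0,0,1.8,45,10,0,0.6],
    [0,0,1.9,32,7,0,0.6],
    [0,0,0,14,3,0,0.6],
    [0,0,0,0,0,0,0.6],
    [0,0,0,0,0,0,0.6]
  ]
}}

```text
clock: 22.32
eef_pos: [629.0, -182.4, 221.5]
eef_rot: [3.141, -0.001, -3.072]
wrist_force: [0.6, 0.2, -0.0]
finger_gap: 53.5
finger_force: 25.0
```

{"api": "servo_tool", "payload": {
  "rows": [
    [0,0,0,0,0,-10,0.6],
    [0,0,0,0,0,-20,0.6],
    [0,0,0,0,0,-20,0.6],
    [0,0,0,0,0,-12,0.6],
    [0,0,0,0,0,-7,0.6],
    [0,0,0,0,0,-3,0.6],
    [0,0,0,0,0,-2,0.6],
    [0,0,0,0,0,-1,0.6],
    [0,0,0,0,0,-1,0.6],
    [0,0,0,0,0,0,0.6],
    [0,0,0,0,0,0,0.6]
  ]
}}

```text
clock: 23.7
eef_pos: [629.7, -182.2, 146.1]
eef_rot: [-3.142, 0.0, -3.071]
wrist_force: [-0.6, -0.0, -1.1]
finger_gap: 53.6
finger_force: 25.0
```

{"api": "servo_tool", "payload": {
  "rows": [
    [0,0,0,0,0,-1,0.6],
    [0,0,0,0,0,-1,0.6],
    [0,0,0,0,0,-0.5,0.6],
    [0,0,0,0,0,0,0.6],
    [0,0,0,0,0,0,0.6]
  ]
}}

```text
clock: 24.32
eef_pos: [629.9, -182.3, 144.4]
eef_rot: [-3.141, 0.001, -3.071]
wrist_force: [-2.6, 0.6, 5.5]
finger_gap: 53.9
finger_force: 25.0
```

{"api": "servo_tool", "payload": {
  "rows": [
    [0,0,0,0,0,0.5,0.5],
    [0,0,0,0,0,0,0.42],
    [0,0,0,0,0,0,0.38],
    [0,0,0,0,0,0,0.32],
    [0,0,0,0,0,0,0.25],
    [0,0,0,0,0,0,0.25],
    [0,0,0,0,0,10,0.25],
    [0,0,0,0,0,20,0.25],
    [0,0,0,0,0,30,0.25],
    [0,0,0,0,0,30,0.25],
    [0,0,0,-20,0,20,0.25],
    [0,0,0,-40,0,0,0.3],
    [0,0,0,-45,5,0,0.3],
    [0,0,0,-45,5,0,0.3],
    [0,0,0,-20,5,0,0.3],
    [0,0,0,0,0,0,0.3]
  ]
}}

```text
clock: 26.32
eef_pos: [459.3, -167.2, 255.3]
eef_rot: [-3.141, 0.002, -3.072]
wrist_force: [0.2, -0.3, 0.6]
finger_gap: 65.8
finger_force: 0.0
```

```bash
python3 look.py 4; python3 - <<'E'
from h import *
s=cv2.imread("pics/s4.png");t=cv2.imread("pics/t4.png")
w=cv2.resize(s[140:260,190:400],(780,445),interpolation=cv2.INTER_CUBIC)
T=lambda im,c:tile(0,im,[c],26,15,15)
z=np.hstack([tile(0,s,[(227,137)],32,14*2,5),tile(0,t,[(456,231)],32,28,5),np.zeros((140,460,3),np.uint8)])
cv2.imwrite("pics/w4.png",np.vstack([w,z]))
s=cv2.imread("pics/s4.png");t=cv2.imread("pics/t4.png")
cv2.imwrite("pics/k4.png",np.hstack([tile(0,s,[(227,140)],40,44,10),tile(0,t,[(454,231)],40,44,10)]))
E
```

```text
26.325 [ 459.3 -167.2  255.3] [-3.141e+00  2.000e-03 -3.072e+00]
```

View pics/w4.png

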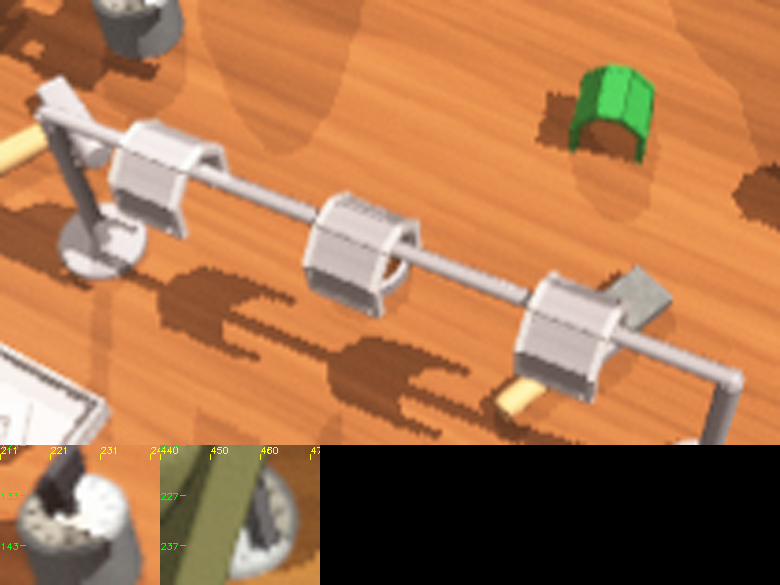

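View pics/k4.png

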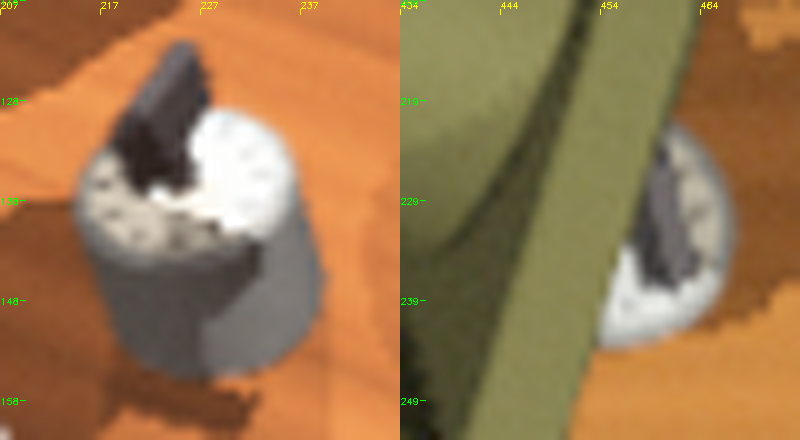

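All three cuffs hang apart on the bar. The key wing runs from (225,122) to (220,131) in the scene view and (456.6,222) to (461.6,237) in the top view. Next is the wing pose.

```bash
python3 - <<'E'
from h import *
A=onz("top",(456.6,222.2),99);B=onz("top",(461.6,237.2),99);print(A,B,(A+B)/2,np.linalg.norm(A-B),np.degrees(np.arctan2(*(A-B)[[1,0]])))
C=onz("scene",(225.3,121.9),99);D=onz("scene",(219.6,131.1),99);print(C,D,(C+D)/2,np.linalg.norm(C-D),np.degrees(np.arctan2(*(C-D)[[1,0]])))
print(tri((222.6,126.3),(459,229.8)))
E
```

```text
[ 478.46673792 -375.19718458   99.        ] [ 436.14068796 -384.89757192   99.        ] [ 457.30371294 -380.04737825   99.        ] 43.423404053326834 12.908267227700764
[ 436.23629113 -386.6262057    99.        ] [ 476.2644444  -378.24855339   99.        ] [ 456.25036776 -382.43737954   99.        ] 40.89545344320746 -168.17896866655
(array([ 457.1145801 , -379.59257458,  101.52600719]), np.float64(1.5952702651388875))
```

{"api": "servo_tool", "payload": {
  "rows": [
    [0,0,1.7,0,-20,0,0.4],
    [0,0,1.7,0,-40,-10,0.4],
    [0,0,1.7,0,-45,-20,0.4],
    [0,0,1.7,-1,-45,-30,0.4],
    [0,0,1.7,-1.3,-40,-30,0.4],
    [0,0,0,0,-20,-20,0.4],
    [0,0,0,0,-4.3,-15,0.4],
    [0,0,0,0,0,0,0.4],
    [0,0,0,0,0,0,0.4]
  ]
}}

```text
clock: 27.55
eef_pos: [458.0, -381.0, 129.9]
eef_rot: [-3.141, 0.001, -2.922]
wrist_force: [-0.0, 0.1, 0.5]
finger_gap: 56.6
finger_force: 0.0
```

{"api": "servo_tool", "payload": {
  "rows": [
    [0,0,0,-0.5,0,-20,0.5],
    [0,0,0,0,0,-20,0.6],
    [0,0,0,0,0,-15,0.6],
    [0,0,0,0,0,-8,0.6],
    [0,0,0,0,0,0,0.6],
    [0,0,0,0,0,0,0.75],
    [0,0,0,0,0,0,0.85],
    [0,0,0,0,0,0,0.95],
    [0,0,0,0,0,0,1],
    [0,0,0,0,0,0,1],
    [0,0,0,0,0,0,1],
    [0,0,0,0,0,0,1],
    [0,0,0,0,0,0,1]
  ],
  "grip_force": 40
}}

```text
clock: 29.18
eef_pos: [457.6, -384.2, 66.7]
eef_rot: [-3.135, 0.002, -2.924]
wrist_force: [6.1, -17.0, -5.7]
finger_gap: 9.7
finger_force: 39.9
```

```bash
python3 -c "
from h import *
s=manip.read_state();print({k:np.round(s[k],3) for k in s})"
```

```text
{'clock': np.float64(29.175), 'joints': array([-7.590e-01,  5.430e-01,  1.518e+00, -2.000e-03,  1.074e+00,
       -2.547e+00]), 'qd': array([-0.   , -0.001, -0.001,  0.   , -0.   ,  0.002]), 'effort': array([  5.985, -64.328, -25.908,   1.944,   4.05 ,  -0.084]), 'eef_pos': array([ 457.587, -384.156,   66.733]), 'eef_rot': array([-3.135e+00,  2.000e-03, -2.924e+00]), 'wrist_force': array([  6.121, -17.04 ,  -5.671]), 'moment': array([-3.247, -0.957, -0.121]), 'finger_force': np.float64(39.898), 'finger_gap': np.float64(9.744)}
```

{"api": "servo_tool", "payload": {
  "rows": [
    [0,0,0,0.7,-3,0,1],
    [0,0,-2,0,0,0,1],
    [0,0,-4,0,0,0,1],
    [0,0,-6,0,0,0,1],
    [0,0,-6,0,0,0,1],
    [0,0,-6,0,0,0,1],
    [0,0,-4,0,0,0,1],
    [0,0,-2,0,0,0,1],
    [0,0,0,0,0,0,1],
    [0,0,0,0,0,0,1]
  ]
}}

```text
clock: 30.42
eef_pos: [457.7, -384.1, 66.5]
eef_rot: [3.141, -0.0, 2.837]
wrist_force: [-1.6, 3.6, 5.7]
finger_gap: 9.6
finger_force: 40.0
```

```bash
cat > st.py <<'E'
from h import *
s=manip.read_state();print({k:np.round(s[k],3).tolist() for k in('joints','eef_pos','eef_rot','wrist_force','moment','finger_gap')},np.degrees(s['eef_rot'][2]))
E
python3 st.py
```

```text
{'joints': [-0.76, 0.547, 1.513, 0.001, 1.082, -2.026], 'eef_pos': [457.739, -384.066, 66.494], 'eef_rot': [3.141, -0.0, 2.837], 'wrist_force': [-1.627, 3.567, 5.689], 'moment': [0.848, 0.19, 0.049], 'finger_gap': 9.641} 162.53316826128275
```

{"api": "servo_tool", "payload": {
  "rows": [
    [0,0,-3,0,0,0,1],
    [0,0,-6,0,0,0,1],
    [0,0,-7,0,0,0,1],
    [0,0,-7,0,0,0,1],
    [0,0,-7,0,0,0,1],
    [0,0,-7,0,0,0,1],
    [0,0,-7,0,0,0,1],
    [0,0,-7,0,0,0,1],
    [0,0,-7,0,0,0,1],
    [0,0,-7,0,0,0,1],
    [0,0,-7,0,0,0,1],
    [0,0,-7,0,0,0,1],
    [0,0,-7,0,0,0,1],
    [0,0,-7,0,0,0,1],
    [0,0,-7,0,0,0,1],
    [0,0,-7,0,0,0,1],
    [0,0,-6,0,0,0,1],
    [0,0,-3,0,0,0,1],
    [0,0,0,0,0,0,1],
    [0,0,0,0,0,0,1]
  ]
}}

```text
clock: 32.92
eef_pos: [459.0, -383.8, 66.6]
eef_rot: [3.14, -0.002, 0.812]
wrist_force: [7.6, 4.9, 1.9]
finger_gap: 9.8
finger_force: 40.0
```

```bash
python3 st.py
```

```text
{'joints': [-0.759, 0.547, 1.512, 0.002, 1.08, -0.001], 'eef_pos': [458.98, -383.839, 66.554], 'eef_rot': [3.14, -0.002, 0.812], 'wrist_force': [7.559, 4.934, 1.944], 'moment': [0.898, -1.519, 0.052], 'finger_gap': 9.787} 46.54883853601972
```

{"api": "servo_tool", "payload": {
  "rows": [
    [0,0,-3,1.3,0.7,0,1],
    [0,0,-6,0,0,0,1],
    [0,0,-7,0,0,0,1],
    [0,0,-7,0,0,0,1],
    [0,0,-7,0,0,0,1],
    [0,0,-7,0,0,0,1],
    [0,0,-7,0,0,0,1],
    [0,0,-7,0,0,0,1],
    [0,0,-7,0,0,0,1],
    [0,0,-7,0,0,0,1],
    [0,0,-7,0,0,0,1],
    [0,0,-7,0,0,0,1],
    [0,0,-7,0,0,0,1],
    [0,0,-7,0,0,0,1],
    [0,0,-7,0,0,0,1],
    [0,0,-4,0,0,0,1],
    [0,0,-3,0,0,0,1],
    [0,0,0,0,0,0,1],
    [0,0,0,0,0,0,1]
  ]
}}

```text
clock: 35.3
eef_pos: [459.0, -384.9, 66.6]
eef_rot: [3.141, -0.002, -1.056]
wrist_force: [-1.0, -6.1, -0.2]
finger_gap: 9.4
finger_force: 40.0
```

```bash
python3 st.py
```

```text
{'joints': [-0.759, 0.549, 1.51, -0.001, 1.081, 1.868], 'eef_pos': [458.96, -384.941, 66.562], 'eef_rot': [3.141, -0.002, -1.056], 'wrist_force': [-1.014, -6.069, -0.158], 'moment': [-1.279, 0.317, 0.047], 'finger_gap': 9.364} -60.48148584046933
```

{"api": "servo_tool", "payload": {
  "rows": [
    [0,0,0,0,0,0,0.8],
    [0,0,0,0,0,0,0.65],
    [0,0,0,0,0,0,0.6],
    [0,0,0,0,0,0,0.6],
    [0,0,0,0,0,20,0.6],
    [0,0,0,0,0,25,0.6],
    [0,0,5,0,0,5,0.6],
    [0,0,8,0,0,0,0.6],
    [0,0,9,0,0,0,0.6],
    [0,0,9,0,0,0,0.6],
    [0,0,9,0,0,0,0.6],
    [0,0,9,0,0,0,0.6],
    [0,0,9,0,0,0,0.6],
    [0,0,9,0,0,0,0.6],
    [0,0,9,0,0,0,0.6],
    [0,0,9,0,0,0,0.6],
    [0,0,9,0,0,0,0.6],
    [0,0,9,0,0,0,0.6],
    [0,0,9,0,0,0,0.6],
    [0,0,9,0,0,0,0.6]
  ]
}}

```text
clock: 37.8
eef_pos: [458.9, -383.7, 115.9]
eef_rot: [-3.141, -0.0, 1.062]
wrist_force: [0.0, -0.5, -0.0]
finger_gap: 37.8
finger_force: 0.0
```

{"api": "servo_tool", "payload": {
  "rows": [
    [0,0,9,0,0,0,0.6],
    [0,0,9,0,0,0,0.6],
    [0,0,9,0,0,0,0.6],
    [0,0,9,0,0,0,0.6],
    [0,0,9,0,0,0,0.6],
    [0,0,9,0,0,0,0.6],
    [0,0,5,0,0,0,0.6],
    [0,0,0,0,0,0,0.6],
    [0,0,0,0,0,0,0.6]
  ]
}}

```text
clock: 38.92
eef_pos: [458.9, -383.8, 115.9]
eef_rot: [3.142, -0.0, 2.084]
wrist_force: [-0.6, -0.6, 0.2]
finger_gap: 37.5
finger_force: 0.0
```

```bash
python3 st.py
```

```text
{'joints': [-0.758, 0.489, 1.474, 0.0, 1.178, -1.271], 'eef_pos': [458.889, -383.777, 115.941], 'eef_rot': [3.142, -0.0, 2.084], 'wrist_force': [-0.551, -0.644, 0.155], 'moment': [-0.014, 0.044, 0.021], 'finger_gap': 37.514} 119.4042007107943
```

{"api": "servo_tool", "payload": {
  "rows": [
    [0,0,0,0,-0.7,-15,0.6],
    [0,0,0,0,0,-20,0.6],
    [0,0,0,0,0,-14.5,0.6],
    [0,0,0,0,0,0,0.6],
    [0,0,0,0,0,0,0.75],
    [0,0,0,0,0,0,0.9],
    [0,0,0,0,0,0,1],
    [0,0,0,0,0,0,1],
    [0,0,0,0,0,0,1],
    [0,0,0,0,0,0,1],
    [0,0,0,0,0,0,1]
  ]
}}

```text
clock: 40.3
eef_pos: [458.9, -384.8, 66.8]
eef_rot: [-3.142, 0.001, 2.086]
wrist_force: [-3.0, -0.2, 5.7]
finger_gap: 9.3
finger_force: 40.0
```

{"api": "servo_tool", "payload": {
  "rows": [
    [0,0,-3,0,0,0,1],
    [0,0,-6,0,0,0,1],
    [0,0,-7,0,0,0,1],
    [0,0,-7,0,0,0,1],
    [0,0,-7,0,0,0,1],
    [0,0,-7,0,0,0,1],
    [0,0,-7,0,0,0,1],
    [0,0,-7,0,0,0,1],
    [0,0,-7,0,0,0,1],
    [0,0,-7,0,0,0,1],
    [0,0,-7,0,0,0,1],
    [0,0,-7,0,0,0,1],
    [0,0,-7,0,0,0,1],
    [0,0,-7,0,0,0,1],
    [0,0,-7,0,0,0,1],
    [0,0,-7,0,0,0,1],
    [0,0,-4,0,0,0,1],
    [0,0,-2,0,0,0,1],
    [0,0,0,0,0,0,1],
    [0,0,0,0,0,0,1]
  ]
}}

```text
clock: 42.8
eef_pos: [458.7, -384.3, 66.8]
eef_rot: [-3.141, 0.001, 0.115]
wrist_force: [-5.3, 2.1, 7.8]
finger_gap: 11.9
finger_force: 48.2
```

```bash
python3 st.py
```

```text
{'joints': [-0.758, 0.549, 1.51, -0.0, 1.084, 0.697], 'eef_pos': [458.716, -384.322, 66.835], 'eef_rot': [-3.141, 0.001, 0.115], 'wrist_force': [-5.3, 2.127, 7.818], 'moment': [0.421, 1.035, 1.033], 'finger_gap': 11.897} 6.604416026447613
```

The moment jumped to about 1 Nm and the pads are being pried apart, so this is probably the stop. I'll confirm with a slightly firmer grip and a small extra turn.

{"api": "servo_tool", "payload": {
  "rows": [
    [0,0,0,0,0,0,1],
    [0,0,0,0,0,0,1],
    [0,0,-2,0,0,0,1],
    [0,0,-2,0,0,0,1],
    [0,0,0,0,0,0,1],
    [0,0,0,0,0,0,1]
  ],
  "grip_force": 55
}}

```text
clock: 43.55
eef_pos: [458.7, -384.4, 66.9]
eef_rot: [3.141, 0.001, 0.046]
wrist_force: [-5.4, 1.5, 7.9]
finger_gap: 11.7
finger_force: 71.4
```

```bash
python3 st.py
```

```text
{'joints': [-0.758, 0.549, 1.509, -0.001, 1.084, 0.767], 'eef_pos': [458.732, -384.356, 66.867], 'eef_rot': [3.141, 0.001, 0.046], 'wrist_force': [-5.387, 1.51, 7.925], 'moment': [0.41, 0.994, 1.548], 'finger_gap': 11.731} 2.6484300658630295
```

{"api": "servo_tool", "payload": {
  "rows": [
    [0,0,4,0,0,0,1],
    [0,0,5,0,0,0,1],
    [0,0,0,0,0,0,0.8],
    [0,0,0,0,0,0,0.7],
    [0,0,3,0,0,0,0.7],
    [0,0,0,0,0,0,0.85],
    [0,0,0,0,0,0,1],
    [0,0,0,0,0,0,1],
    [0,0,0,0,0,0,1],
    [0,0,0,0,0,0,1],
    [0,0,0,0,0,0,1]
  ]
}}

```text
clock: 44.92
eef_pos: [458.8, -384.3, 66.3]
eef_rot: [-3.141, 0.0, 0.253]
wrist_force: [-0.6, 3.2, -0.9]
finger_gap: 10.0
finger_force: 54.4
```

```bash
python3 st.py
```

```text
{'joints': [-0.759, 0.549, 1.51, 0.0, 1.083, 0.559], 'eef_pos': [458.806, -384.303, 66.3], 'eef_rot': [-3.141, 0.0, 0.253], 'wrist_force': [-0.64, 3.221, -0.864], 'moment': [0.572, 0.241, 0.346], 'finger_gap': 9.985} 14.522089660275077
```

{"api": "servo_tool", "payload": {
  "rows": [
    [0,0,-2,0,0,0,1],
    [0,0,-2,0,0,0,1],
    [0,0,-1,0,0,0,1],
    [0,0,0,0,0,0,1],
    [0,0,0,0,0,0,1]
  ]
}}

```text
clock: 45.55
eef_pos: [458.8, -384.3, 66.3]
eef_rot: [-3.141, 0.0, 0.167]
wrist_force: [-1.2, 4.6, -0.3]
finger_gap: 10.7
finger_force: 58.0
```

```bash
python3 st.py
```

```text
{'joints': [-0.759, 0.549, 1.51, 0.0, 1.083, 0.646], 'eef_pos': [458.815, -384.348, 66.328], 'eef_rot': [-3.141, 0.0, 0.167], 'wrist_force': [-1.193, 4.641, -0.272], 'moment': [0.913, 0.302, 0.864], 'finger_gap': 10.734} 9.544179132368301
```

The moment rises steadily with no key motion, so the key is hard against its stop. Opening there, lifting and checking.

{"api": "servo_tool", "payload": {
  "rows": [
    [0,0,0,0,0,0,0.85],
    [0,0,0,0,0,0,0.7],
    [0,0,0,0,0,0,0.6],
    [0,0,0,0,0,0,0.5],
    [0,0,0,0,0,15,0.5],
    [0,0,0,0,0,30,0.5],
    [0,0,0,0,0,30,0.5],
    [0,0,0,0,0,40,0.5],
    [0,0,0,-15,10,30,0.5],
    [0,0,0,-30,25,10,0.5],
    [0,0,0,-35,40,0,0.5],
    [0,0,0,-30,45,0,0.5],
    [0,0,0,-10,45,0,0.5],
    [0,0,0,0,45,0,0.5],
    [0,0,0,0,20,0,0.5],
    [0,0,0,0,0,0,0.5],
    [0,0,0,0,0,0,0.5]
  ]
}}

```text
clock: 47.68
eef_pos: [339.0, -155.1, 222.0]
eef_rot: [3.141, -0.001, 0.166]
wrist_force: [-0.2, 0.1, -0.9]
finger_gap: 46.9
finger_force: 0.0
```

```bash
python3 look.py 5; python3 - <<'E'
from h import *
s=cv2.imread("pics/s5.png");t=cv2.imread("pics/t5.png")
b=tile(0,s,[(227,140)],40,40,5);c=tile(0,t,[(454,231)],40,40,5)
a=cv2.resize(s[90:290,180:500],(780,390))
k=np.hstack([b,c,np.zeros((200,380,3),np.uint8)])
cv2.imwrite("pics/e5.png",np.vstack([a,k]))
E
```

```text
47.675 [ 339.  -155.1  222. ] [ 3.141e+00 -1.000e-03  1.660e-01]
```

View pics/e5.png

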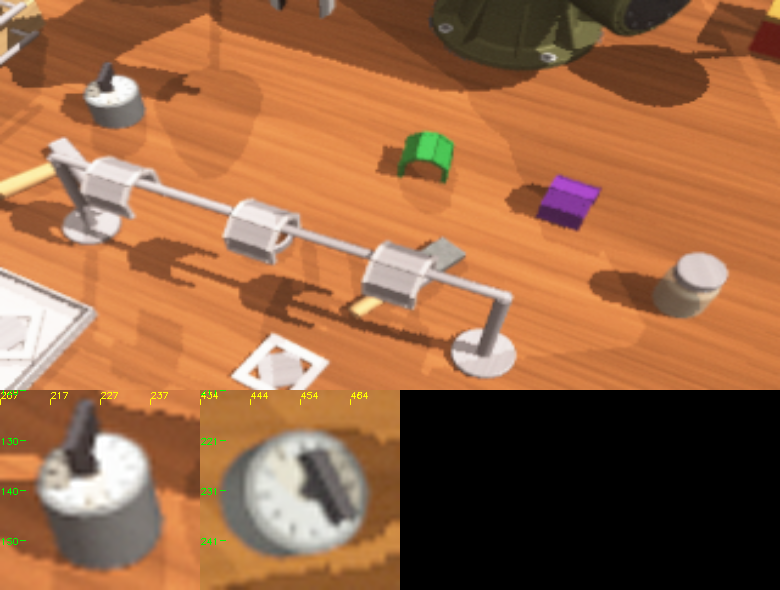

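The cuffs still hang fine. The wing now looks nearer 26° than the 17° I estimated, so I'll measure it.

```bash
python3 - <<'E'
from h import *
def ang(n,im,box,z=85):
    u0,u1,v0,v1=box;g=cv2.cvtColor(im,cv2.COLOR_BGR2HSV);m=np.zeros(g.shape[:2],bool)
    m[v0:v1,u0:u1]=(g[v0:v1,u0:u1,2]<95)
    v,u=np.nonzero(m);P=np.array([onz(n,(a,b),z) for a,b in zip(u,v)])[:,:2]
    c=P.mean(0);w,V=np.linalg.eigh(np.cov((P-c).T));d=V[:,1];return len(u),c,np.degrees(np.arctan2(d[1],d[0]))%180,np.sqrt(w)
for k in(0,5):
    t=cv2.imread(f"pics/t{k}.png" if k else "pics/top0.png")
    print(k,ang("top",t,(455,465,220,240)))
E
```

```text
0 (41, array([ 458.37836125, -380.43781966]), np.float64(6.537976587559541), array([ 2.87956494, 10.70928086]))
5 (43, array([ 456.28610884, -381.02180656]), np.float64(22.383110491303455), array([ 2.96788145, 10.90984951]))
```

{"api": "servo_tool", "payload": {
  "rows": [
    [0,0,0,10,-20,0,0.5],
    [0,0,2.5,25,-45,0,0.5],
    [0,0,3,30,-45,0,0.5],
    [0,0,3,30,-45,0,0.5],
    [0,0,3,20,-45,0,0.5],
    [0,0,3,5,-30,0,0.5],
    [0,0,0,0,0,-30,0.6],
    [0,0,0,0,0,-40,0.6],
    [0,0,0,0,0,-40,0.6],
    [0,0,0,0,0,-30,0.6],
    [0,0,0,0,0,-12,0.6],
    [0,0,0,0,0,-4,0.6],
    [0,0,0,0,0,0,0.6]
  ]
}}

```text
clock: 49.4
eef_pos: [459.1, -385.0, 66.3]
eef_rot: [3.141, -0.0, 0.419]
wrist_force: [0.4, 0.1, 0.1]
finger_gap: 37.3
finger_force: 0.0
```

{"api": "servo_tool", "payload": {
  "rows": [
    [0,0,0,0,0,0,0.75],
    [0,0,0,0,0,0,0.9],
    [0,0,0,0,0,0,1],
    [0,0,0,0,0,0,1],
    [0,0,0,0,0,0,1],
    [0,0,0,0,0,0,1]
  ],
  "grip_force": 30
}}

```text
clock: 50.15
eef_pos: [458.8, -384.3, 65.7]
eef_rot: [-3.141, -0.0, 0.419]
wrist_force: [-2.7, 4.1, 5.7]
finger_gap: 10.3
finger_force: 30.0
```

```bash
python3 st.py
```

```text
{'joints': [-0.758, 0.55, 1.51, 0.0, 1.082, 0.393], 'eef_pos': [458.845, -384.289, 65.695], 'eef_rot': [-3.141, -0.0, 0.419], 'wrist_force': [-2.712, 4.092, 5.701], 'moment': [0.852, 0.649, 0.049], 'finger_gap': 10.306} 24.02129482649358
```

{"api": "servo_tool", "payload": {
  "rows": [
    [0,0,-2,0,0,0,1],
    [0,0,-1,0,0,0,1],
    [0,0,0,0,0,0,1],
    [0,0,0,0,0,0,1]
  ]
}}

```text
clock: 50.65
eef_pos: [458.9, -384.3, 65.7]
eef_rot: [-3.141, 0.0, 0.367]
wrist_force: [-2.3, 4.0, 6.5]
finger_gap: 10.1
finger_force: 30.0
```

```bash
python3 st.py
```

```text
{'joints': [-0.758, 0.55, 1.51, 0.0, 1.082, 0.445], 'eef_pos': [458.862, -384.299, 65.71], 'eef_rot': [-3.141, 0.0, 0.367], 'wrist_force': [-2.349, 4.034, 6.532], 'moment': [0.822, 0.641, 0.026], 'finger_gap': 10.129} 21.03141970808697
```

{"api": "servo_tool", "payload": {
  "rows": [
    [0,0,-2,0,0,0,1],
    [0,0,-1,0,0,0,1],
    [0,0,0,0,0,0,1],
    [0,0,0,0,0,0,1]
  ]
}}

```text
clock: 51.15
eef_pos: [458.9, -384.3, 65.7]
eef_rot: [-3.141, 0.0, 0.315]
wrist_force: [-2.0, 3.8, 5.1]
finger_gap: 10.1
finger_force: 30.0
```

```bash
python3 st.py
```

```text
{'joints': [-0.758, 0.55, 1.51, 0.0, 1.082, 0.498], 'eef_pos': [458.854, -384.332, 65.735], 'eef_rot': [-3.141, 0.0, 0.315], 'wrist_force': [-1.981, 3.822, 5.134], 'moment': [0.8, 0.586, 0.196], 'finger_gap': 10.085} 18.03648795885089
```

{"api": "servo_tool", "payload": {
  "rows": [
    [0,0,-1,0,0,0,1],
    [0,0,0,0,0,0,1],
    [0,0,0,0,0,0,1]
  ]
}}

```text
clock: 51.52
eef_pos: [458.9, -384.3, 65.7]
eef_rot: [-3.141, 0.0, 0.297]
wrist_force: [-2.2, 4.4, 5.6]
finger_gap: 10.4
finger_force: 30.0
```

{"api": "servo_tool", "payload": {
  "rows": [
    [0,0,0,0,0,0,1],
    [0,0,0,0,0,0,1],
    [0,0,0,0,0,0,1]
  ],
  "grip_force": 12
}}

```text
clock: 51.9
eef_pos: [458.7, -384.4, 65.5]
eef_rot: [-3.141, 0.0, 0.297]
wrist_force: [-4.0, 3.0, 4.6]
finger_gap: 11.1
finger_force: 12.0
```

{"api": "servo_tool", "payload": {
  "rows": [
    [0,0,0,0,0,0,1],
    [0,0,0,0,0,0,1],
    [0,0,0,0,0,0,1]
  ],
  "grip_force": 3
}}

```text
clock: 52.28
eef_pos: [458.8, -384.4, 65.3]
eef_rot: [-3.141, 0.0, 0.297]
wrist_force: [-3.1, 3.9, 2.9]
finger_gap: 11.3
finger_force: 3.0
```

```bash
python3 st.py
```

```text
{'joints': [-0.759, 0.551, 1.51, 0.0, 1.081, 0.515], 'eef_pos': [458.794, -384.395, 65.331], 'eef_rot': [-3.141, 0.0, 0.297], 'wrist_force': [-3.074, 3.898, 2.92], 'moment': [0.74, 0.707, 0.016], 'finger_gap': 11.337} 17.02000119230061
```

{"api": "servo_tool", "payload": {
  "rows": [
    [0,0,0,0,0,0,0.85],
    [0,0,0,0,0,0,0.7],
    [0,0,0,0,0,0,0.6],
    [0,0,0,0,0,0,0.5],
    [0,0,0,0,0,15,0.5],
    [0,0,0,0,0,30,0.5],
    [0,0,0,0,0,30,0.5],
    [0,0,0,0,0,40,0.5],
    [0,0,0,-15,10,30,0.5],
    [0,0,0,-30,25,10,0.5],
    [0,0,0,-35,40,0,0.5],
    [0,0,0,-30,45,0,0.5],
    [0,0,0,-10,45,0,0.5],
    [0,0,0,0,45,0,0.5],
    [0,0,0,0,20,0,0.5],
    [0,0,0,0,0,0,0.5],
    [0,0,0,0,0,0,0.5]
  ]
}}

```text
clock: 54.4
eef_pos: [339.0, -155.1, 221.0]
eef_rot: [3.141, -0.001, 0.297]
wrist_force: [0.8, -0.4, -0.7]
finger_gap: 47.2
finger_force: 0.0
```

```bash
python3 look.py 6; python3 - <<'E'
from h import *
for k in(0,5,6):
    t=cv2.imread(f"pics/t{k}.png" if k else "pics/top0.png")
    v,u=np.nonzero(cv2.cvtColor(t,cv2.COLOR_BGR2HSV)[220:240,455:465,2]<95)
    P=np.array([onz("top",(a+455,b+220),85)[:2] for a,b in zip(u,v)]);w,V=np.linalg.eigh(np.cov(P.T));print(k,len(u),P.mean(0),np.degrees(np.arctan2(V[1,1],V[0,1]))%180)
a=cv2.imread("pics/s5.png");b=cv2.imread("pics/s6.png");print("rail area diff",cv2.absdiff(a,b)[150:290,190:420].max())
E
```

```text
54.4 [ 339.  -155.1  221. ] [ 3.141e+00 -1.000e-03  2.970e-01]
0 41 [ 458.37836125 -380.43781966] 6.537976587559541
5 43 [ 456.28610884 -381.02180656] 22.383110491303455
6 40 [ 456.73155125 -381.21880208] 25.34308752769988
rail area diff 29
```

After two separate releases the key rests at the same place, and the cuffs hang undisturbed. Handing in.

```bash
python3 -c "
from cell import manip
print(manip.sign_off())"
```

```text
the job is handed in; nothing more can be done
None
```

All three silver cuffs hang apart on the rail, held only by their rims; I then wound the key clockwise to its stop (it settles back a few degrees on release) and handed the job in, with no verdict returned.

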